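Weigh a bail-handled sample canister on a column spring scale

TASK

Weigh the lidded steel sample canister: swing its folded-down wire bail upright without dragging or tipping the canister, then carry it by the bail and hang it by the bail wire in the notches of the spring scale's two-prong hook, the black grip sleeve between the prongs. Ease the load over slowly until the scale alone carries the full weight before you let go, so that the hook neither drops, springs up nor is pulled down to its stop; leave the canister hanging still and do not disturb the other things on the bench.

Things in the scene. Friction and masses are not known exactly. Their poses are not given: they have to be found in the camera images.
- canister: round lidded stainless steel sample canister, 82 mm across the lid, 60 mm high plus a small black lid knob (to 71 mm); total mass unknown, between 0.28 and 0.92 kg. Origin at the centre of its underside, z up. The bail's pivots lie on its y axis, 53 mm above the underside, at y = +-46 mm. The folded bail lies on its -x side
- bail (a joint): angle (rad) of the wire bail: 0 = level, to the canister's -x; -0.2 to 0 = folded down; 1.571 = upright; it could swing on to 3.44. Stiff pivots (0.028 N m): it stays where it is left. A U of 4 mm steel wire, 105 mm wide over its legs, its straight crown 100 mm from the pivot axis
- grip (a point): centre of the black grip sleeve on the bail's crown: 10 to 11 mm thick, 36 mm long, turning freely on the wire. y = along the sleeve and the crown (parallel to the pivot axis), x = from the crown towards the pivots. On either side of the sleeve the bare straight wire runs on to 34 mm from this point
- scale_stand: column spring scale, fixed to the bench: grey base 135 x 165 mm and 18 mm high, aluminium column 66 mm wide and 396 mm high with a graduated strip. Origin under the middle of the column's front face, z up; the hook arm points to its -x, 150 mm out
- scale_hook (a joint): how far (m) the scale's sliding hook is pulled down: 0 = unloaded, 0.105 = bottom stop, an overload (stay below 0.1; never load it over 14 N). The spring takes 0.3 N to start, then 100 N per metre, lightly damped. It must never move faster than 0.07 m/s, down or up: lower at some 25 mm/s, and when let go the hand's share of the weight should be within about 0.5 N of nothing
- hook_seat (a point): where the wire's centre rests when seated, midway between the hook's prongs (moves with the hook; 291 mm up unloaded). x: from tips to column; y: across the prongs, crown direction; z up. Prongs: 8 mm bars at y = +-32 mm; notch floors 12 mm wide, 2 mm below here; tips' tops 20 mm above, at x = -23 mm; behind, bars rise to 12 mm above and run to a cross bar at x = +78 mm. All else free
- stain_bottle: bystander: small brown dropper bottle, 38 mm round, 87 mm high, origin at the centre of its underside
- petri_dish: bystander: flat covered dish, 58 mm across, 14 mm high, origin at the centre of its underside
- tube_rack: bystander: clear rack of microtubes, 62 x 160 x 45 mm, origin at the centre of its underside
- objective_case: bystander: round objective case, 42 mm across, 66 mm high, origin at the centre of its underside
- lab_timer: bystander: white lab timer, 66 x 62 x 16 mm, origin at the centre of its underside
There are look-alikes about, which are no part of the job. There is more than one size of the canister; the job needs the larger.

How it is judged:
By the outcome, as a careful person would: the job done as asked, in the order asked, and still so for the second after the job is handed in, with the robot touching nothing.
It also fails if it takes over 70 s, if anything falls off the work surface, if the arm or the gripper's body presses on something with over 40 N, if the wrist force passes 120 N, or if a joint passes its speed limit or range.

ROBOT

A 6-joint arm with a two-finger parallel gripper is mounted at the origin on a cart in front of the work surface, level with it; the furniture and walls round the work are solid. World frame = base frame: x ahead of the robot, y to its left, z up, the work surface at z = 0. Lengths are in m, angles in rad, forces in N, time in s.
With the tool pointing down it reaches from about 0.275 to 0.75 m from the base axis. Payload 10.2 kg.
Tool frame: the origin (TCP) lies midway between the tips of the shut fingers; the grasp point (between the pads) lies 19 mm behind it (robot.grip_point_offset is the distance from the TCP to the grasp point, in m); z points along the fingers, y is the direction in which the jaws open and shut (so a half turn about z gives the same grasp; the last joint's range is limited). The gripper opens to 85 mm and grips with 20 to 120 N. Pads are 22 mm wide; open, the fingers measure 114 mm over their backs; the gripper's body (76 mm by 85 mm) begins 54 mm behind the grasp point. The pads swing forward as they close: fully open they stand 13 mm farther back than shut.
Start: joints at [-1.517, 0.313, 1.498, -0, 1.331, -0.223], TCP at [0.143, -0.505, 0.231] pointing down, gripper open.
Joint ranges: [-2.94, 2.94], [-0.97, 2.17], [0.19, 2.56], [-1.23, 4.37], [0.02, 3.11], [-2.88, 2.88]. Speed limits (rad/s): [2.39, 2.39, 3.01, 3.14, 3.14, 3.14].

INTERFACE

Orientations are given as a unit quaternion [x, y, z, w].
In Python, from station import robot, eoat, state, viewer, order gives the robot as it stands. Calls block until the motion is done:
- robot.move_pose(position, orientation): joint-space move of the TCP to a pose.
- robot.move_linear(position, rate=0.15, ori=None, guard=None): straight line of the TCP; ori=None keeps the orientation; rate is the mean speed in m/s. With guard (N) it stops when the force on the tool has changed by that much, and returns True; else False.
- robot.set_joints(angles): joint-space move.
- eoat.open_gripper() and eoat.gripper_close(): open the fingers fully, or close them until they stop; the grip force is fixed at half the most.
- robot.sleep(seconds).
- robot.inverse_kinematics(position, orientation): joint angles nearest the present ones, or None.
- state(): the state.
- viewer.camera(name): name is "scene" or "top" or "wrist"; returns the picture (420x560x3 uint8, red, green, blue); there is no depth.
- viewer.camera_params(name): a dict with "fovy" (degrees; the focal length in pixels is half the picture's height over the tangent of half this angle, whatever the lens; pixels are square), "cx", "cy" (the principal point, pixels), "extrinsics" (4x4, takes a point from camera to world coordinates); the wrist camera has in their place "T_tool_cam" (4x4, takes a point from camera to tool coordinates, whose origin is the TCP and whose axes are the flange's). Camera axes: x right, y down, z forward; pixel columns grow to the right and rows downward; lengths in m; the calibration is good to about 2 mm. A picture is of the moment at which its call begins: read the wrist's pose just before it. camera_params takes no time and is no camera call.
A pose or a line that the arm cannot do raises robot.PlanningError and nothing moves.
- order.close_job(): hands the job in, once; it reports no verdict.
The state is a dict: "clock": time; "joint_pos": joint angles; "qd": joint speeds; "joint_efforts": joint torques, N m; "ee_pos": TCP position; "ee_rot": TCP orientation; "wrist_force": force on the tool from outside, world axes, zero at the start; "wrist_torque": the same for the moment, N m; "finger_gap": opening from 0.0 (shut) to 1.0 (fully open).
Only numpy, scipy, OpenCV 4.12 (cv2) and the standard library are available. Lean on these libraries where they do the work, as an engineer would, in place of code of your own. Each camera call takes 0.05 s, during which the arm holds its last target. There are 200 camera calls.

## Working session

There is one attempt and no reset: what is moved stays moved. The work goes in short steps, each a Python script; the robot and the scene stay as the last script left them, time stands still between calls to the robot, and variables do not carry over. Pictures are saved under pics/ and viewed, about 8 in all and at most 12, crops included, and the job is handed in when it is done.

```bash
ls; mkdir -p pics
cat > h.py <<'E'
from station import robot,eoat,state,viewer,order
import numpy as np,cv2
def save(n,f,crop=None,s=1):
    im=viewer.camera(n)[:,:,::-1].copy()
    cv2.imwrite('pics/raw_'+f,im)
    if crop: u0,v0,u1,v1=crop; im=im[v0:v1,u0:u1]
    cv2.imwrite('pics/'+f,cv2.resize(im,None,fx=s,fy=s,interpolation=cv2.INTER_CUBIC)); 
def K(n):
    p=viewer.camera_params(n); return 210/np.tan(np.radians(p['fovy'])/2),p['cx'],p['cy'],np.array(p.get('extrinsics',p.get('T_tool_cam')))
def px(n,u,v,z):
    f,cx,cy,T=K(n); d=T[:3,:3]@[(u-cx)/f,(v-cy)/f,1]; o=T[:3,3]; return o+d*(z-o[2])/d[2]
def proj(n,P):
    f,cx,cy,T=K(n); q=T[:3,:3].T@(np.array(P)-T[:3,3]); return [round(f*q[0]/q[2]+cx,1),round(f*q[1]/q[2]+cy,1)]
E
python3 - <<'E'
from h import *
save('scene','s1.png',s=1.4);save('top','t1.png',s=1.4)
for n in('scene','top'):print(viewer.camera_params(n))
print(viewer.camera_params('wrist'))
print(state())
E
```

```text
pics
{'fovy': 46.95800950879739, 'cx': 281.6246107964878, 'cy': 204.25313792979793, 'extrinsics': array([[-0.64243925, -0.48022016,  0.59721052, -0.20764958],
       [-0.76630008,  0.41017128, -0.49451361,  0.8079071 ],
       [-0.0074832 , -0.77533742, -0.63150288,  1.00397904],
       [ 0.        ,  0.        ,  0.        ,  1.        ]])}
{'fovy': 54.70351178460124, 'cx': 275.9840669102855, 'cy': 213.11571887903548, 'extrinsics': array([[-0.0265535 , -0.98840215,  0.14951957,  0.41255179],
       [-0.99933231,  0.03000159,  0.02085256,  0.14455208],
       [-0.02509654, -0.14886603, -0.98853885,  1.39292001],
       [ 0.        ,  0.        ,  0.        ,  1.        ]])}
{'fovy': 60.863228609188425, 'cx': 282.6030767700222, 'cy': 208.01829867595458, 'T_tool_cam': array([[ 8.29346518e-05, -9.47120098e-01, -3.20879282e-01,
         8.34838882e-02],
       [ 9.99999763e-01,  2.97767512e-04, -6.20441935e-04,
        -1.10579349e-03],
       [ 6.83180451e-04, -3.20879154e-01,  9.47119898e-01,
        -1.42499672e-01],
       [ 0.00000000e+00,  0.00000000e+00,  0.00000000e+00,
         1.00000000e+00]])}
{'clock': 0.1, 'joint_pos': array([-1.51743175e+00,  3.13424047e-01,  1.49834415e+00,  3.55909957e-06,
        1.33098013e+00, -2.23376350e-01]), 'qd': array([ 0.00178466, -0.00187929, -0.00268523, -0.00038875, -0.00125797,
       -0.00183496]), 'joint_efforts': array([ 3.58333848e-03, -4.12895679e+01, -2.60142303e+01, -1.35633245e-04,
        3.00341359e-03, -2.07507816e-05]), 'ee_pos': array([ 0.14343079, -0.50480132,  0.23078333]), 'ee_rot': array([ 9.90441965e-01,  1.37928896e-01,  5.07825456e-05, -5.75603770e-04]), 'wrist_force': array([0.521028  , 0.78860757, 0.34906879]), 'wrist_torque': array([ 0.0117493 , -0.03866434, -0.0048283 ]), 'finger_gap': 1.000591400772748}
```

View pics/s1.png

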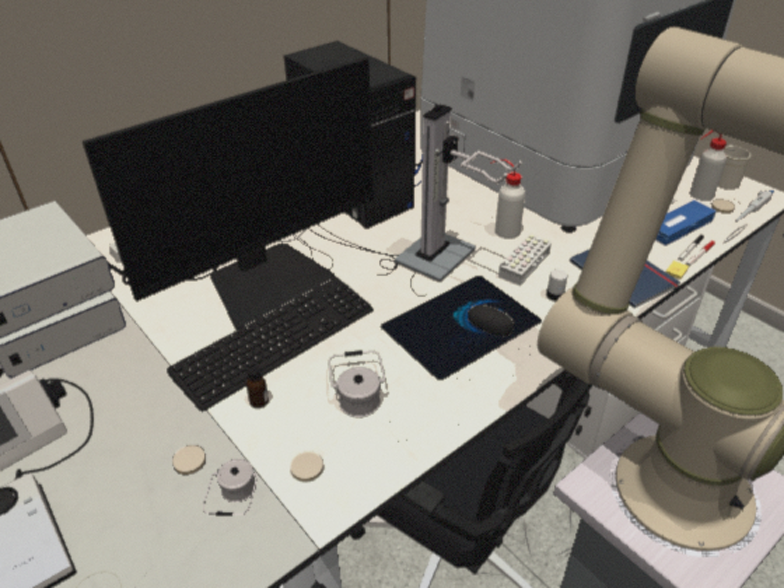

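View pics/t1.png

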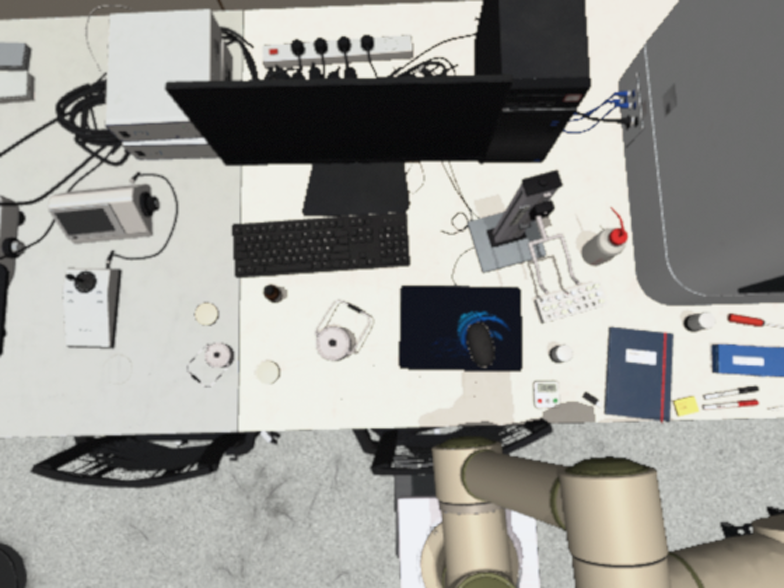

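The candidates for the canister are the large one, top (335,342) / scene (357,385), and the small one, top (217,355) / scene (235,478). The large one matches the description. I'll check it and the hook close up.

Run:
```python
import cv2,numpy as np
from h import *
t=cv2.imread('pics/raw_t1.png');s=cv2.imread('pics/raw_s1.png')
def c(im,u0,v0,w,h,k):return cv2.resize(im[v0:v0+h,u0:u0+w],None,fx=k,fy=k,interpolation=cv2.INTER_CUBIC)
a=c(t,210,205,66,60,6);b=c(t,330,115,110,120,5)[:, :400]
a=c(t,212,205,64,60,6) #384x360
b=c(t,330,118,66,60,6); b=c(t,330,115,110,120,3)
d=c(s,222,240,64,60,6); e=c(s,295,90,100,60,4)
cv=np.zeros((600,800,3),np.uint8)
cv[:300,:396]=c(t,212,205,66,50,6);cv[300:600,:396]=c(s,225,246,66,50,6)
cv[:300,400:800]=c(t,345,125,100,75,4);cv[300:600,400:800]=c(s,300,85,100,75,4)
cv2.imwrite('pics/c1.png',cv)
```

```text
(no output)
```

View pics/c1.png

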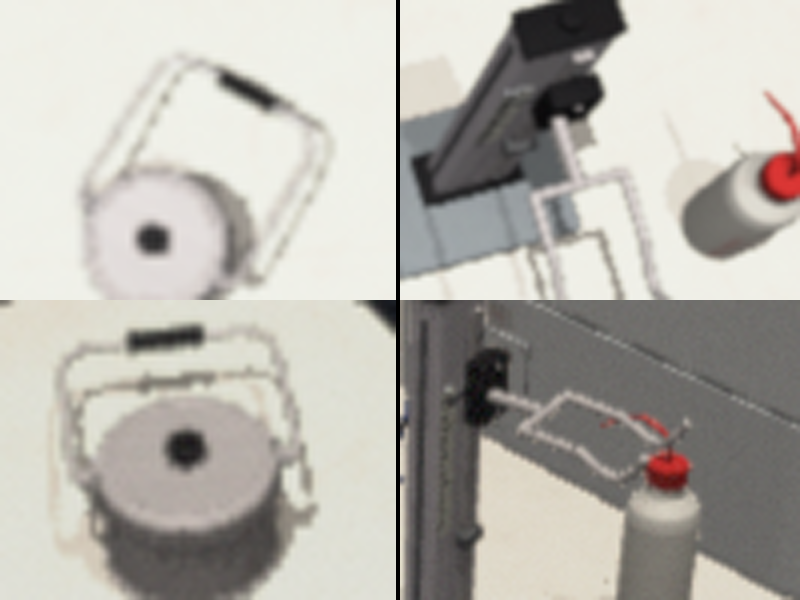

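```bash
cat >> h.py <<'E'
def tri(obs):
    A=[];b=[]
    for n,u,v in obs:
        f,cx,cy,T=K(n); d=T[:3,:3]@[(u-cx)/f,(v-cy)/f,1]; d/=np.linalg.norm(d); M=np.eye(3)-np.outer(d,d); A.append(M); b.append(M@T[:3,3])
    X=np.linalg.lstsq(np.vstack(A),np.hstack(b),rcond=None)[0]; return X
E
python3 - <<'E'
from h import *
k=tri([('top',237.3,245),('scene',255.8,270.5)]);g=tri([('top',253.3,220),('scene',252.5,252.3)])
print('knob',k,px('top',237.3,245,.071),'grip',g,px('top',253.3,220,.05),g-k,np.hypot(*(g-k)[:2]))
L=tri([('top',345+138/4,125+195/4),('scene',300+125/4,85+130/4)])
R=tri([('top',345+228/4,125+172/4),('scene',300+168/4,85+95/4)])
print('crossbar L,R',L,R)
print(px('top',345+138/4,125+195/4,.303),px('top',345+228/4,125+172/4,.303))
print('prong pts',px('top',345+155/4,125+295/4,.303),px('top',345+258/4,125+295/4,.303))
for p in [(540,175),(490,235)]: print(px('top',p[0]/1.4,p[1]/1.4,.396))
E
```

```text
knob [0.51171763 0.30225438 0.06607314] [0.51114433 0.30145118 0.071     ] grip [0.59670195 0.25047059 0.03558706] [0.59471175 0.24930939 0.05      ] [ 0.08498431 -0.05178379 -0.03048608] 0.09951831248106788
crossbar L,R [ 0.6792928  -0.12071604  0.29577882] [ 0.69386957 -0.18220874  0.29738785]
[ 0.67776882 -0.11875339  0.303     ] [ 0.69189902 -0.18103088  0.303     ]
prong pts [ 0.6079214  -0.12572951  0.303     ] [ 0.60575635 -0.19497221  0.303     ]
[ 0.78199429 -0.12022616  0.396     ]
[ 0.67274523 -0.02357896  0.396     ]
```

```bash
cat >> h.py <<'E'
from scipy.spatial.transform import Rotation as Ro
def ori(ydir,tilt=0):
    """tool y along horizontal ydir(2), z tilted by tilt from down towards -ydir"""
    y=np.array([*ydir,0.]);y/=np.linalg.norm(y);u=np.array([0,0,1.])
    z=-np.cos(tilt)*u-np.sin(tilt)*y; yy=np.cos(tilt)*y-np.sin(tilt)*u
    return Ro.from_matrix(np.c_[np.cross(yy,z),yy,z])
E
python3 - <<'E'
from h import *
r=np.array([.853,-.52]); hx=np.array([.973,.231])
for s in(1,-1):
  o1=ori(s*r,s*np.radians(25)); o1v=ori(s*r)
  for n,p,o in [('grip',[.5967,.2505,.02],o1),('up',[.512,.302,.14],o1v),('lookg',[.585,.257,.22],o1v)]:
    print(s,n,o.as_matrix()[:,2].round(2),o.as_matrix()[:,0].round(2),robot.inverse_kinematics(p,o.as_quat()))
for s in(1,-1):
  for z in(.27,.4): print('hook',s,z,ori(s*hx).as_matrix()[:,0].round(2),robot.inverse_kinematics([.611,-.1695,z],ori(s*hx).as_quat()))
E
```

```text
1 grip [-0.36  0.22 -0.91] [0.52 0.85 0.  ] [0.11176501 0.96409374 1.03382939 0.26252211 1.49934456 0.59306053]
1 up [ 0.  0. -1.] [0.52 0.85 0.  ] [ 3.35998651e-01  5.44037574e-01  1.40077768e+00 -4.44089210e-16
  1.19677740e+00  8.83456662e-01]
1 lookg [ 0.  0. -1.] [0.52 0.85 0.  ] [ 2.30899998e-01  5.78497422e-01  1.13074740e+00 -4.44089210e-16
  1.43234783e+00  7.78358008e-01]
-1 grip [-0.36  0.22 -0.91] [-0.52 -0.85  0.  ] [ 0.11176501  0.96409374  1.03382939  0.26252211  1.49934456 -2.54853212]
-1 up [ 0.  0. -1.] [-0.52 -0.85 -0.  ] [ 3.35998651e-01  5.44037574e-01  1.40077768e+00 -4.44089210e-16
  1.19677740e+00 -2.25813599e+00]
-1 lookg [ 0.  0. -1.] [-0.52 -0.85 -0.  ] [ 2.30899998e-01  5.78497422e-01  1.13074740e+00 -4.44089210e-16
  1.43234783e+00 -2.36323465e+00]
hook 1 0.27 [-0.23  0.97  0.  ] [-4.55070221e-01  5.44224610e-01  1.05805114e+00 -4.44089210e-16
  1.53931690e+00 -6.88164894e-01]
hook 1 0.4 [-0.23  0.97  0.  ] [-4.55070221e-01  5.57864070e-01  7.09272405e-01 -4.44089210e-16
  1.87445618e+00 -6.88164894e-01]
hook -1 0.27 [ 0.23 -0.97  0.  ] [-4.55070221e-01  5.44224610e-01  1.05805114e+00 -4.44089210e-16
  1.53931690e+00  2.45342776e+00]
hook -1 0.4 [ 0.23 -0.97  0.  ] [-4.55070221e-01  5.57864070e-01  7.09272405e-01 -4.44089210e-16
  1.87445618e+00  2.45342776e+00]
```

```bash
cat >> h.py <<'E'
def wcam(f):
    st=state(); T=np.eye(4);T[:3,:3]=Ro.from_quat(st['ee_rot']).as_matrix();T[:3,3]=st['ee_pos']
    save('wrist',f,s=1.4); M=T@K('wrist')[3]; np.save('pics/'+f+'.npy',M); return M
def wpx(f,u,v,z):
    F,cx,cy,_=K('wrist');M=np.load('pics/'+f+'.npy'); d=M[:3,:3]@[(u-cx)/F,(v-cy)/F,1];o=M[:3,3];return o+d*(z-o[2])/d[2]
def wproj(f,P):
    F,cx,cy,_=K('wrist');M=np.load('pics/'+f+'.npy');q=M[:3,:3].T@(np.array(P)-M[:3,3]);return np.array([F*q[0]/q[2]+cx,F*q[1]/q[2]+cy])
E
python3 - <<'E'
from h import *
r=np.array([.853,-.52]); hx=np.array([.973,.231])
robot.move_pose([.59,-.15,.42],ori(hx).as_quat()); wcam('h1.png')
robot.move_pose([.575,.263,.22],ori(r).as_quat()); wcam('g1.png')
print(state()['clock'],state()['wrist_force'])
E
```

```text
4.0333 [ 0.38013928 -0.01024753  0.59326768]
```

View pics/h1.png

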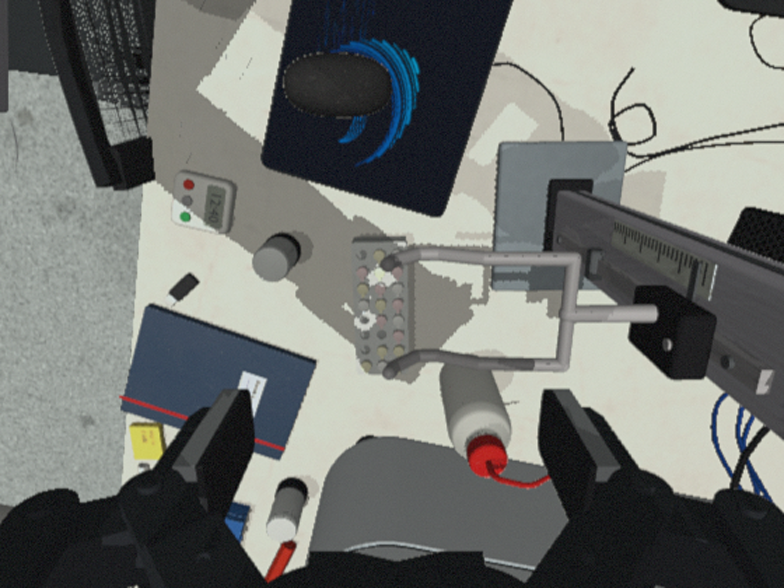

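View pics/g1.png

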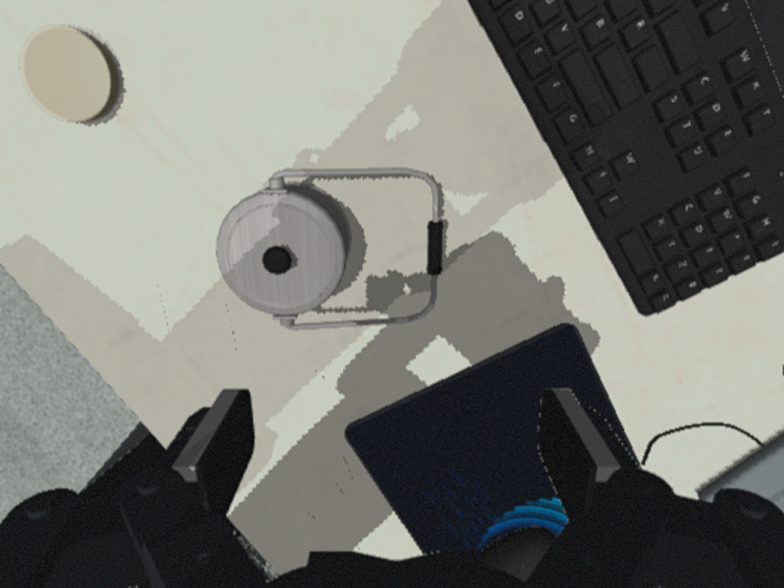

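Run:
```python
from h import *
from scipy.optimize import least_squares
def pr(f,P): return wproj(f,P) if f.endswith('.png') else np.array(proj(f,P))
# hook
obs=[('h1.png',(387,265),[-.023,.032,.018]),('h1.png',(390,373),[-.023,-.032,.018]),('h1.png',(574,258),[.078,.032,.008]),('h1.png',(565,366),[.078,-.032,.008])]
def fun(p,z=.291):
    c,s=np.cos(p[2]),np.sin(p[2]);o=[]
    for f,uv,q in obs:
        P=[p[0]+c*q[0]-s*q[1],p[1]+s*q[0]+c*q[1],z+q[2]+(p[3] if len(p)>3 else 0)]
        o.append(pr(f,P)-np.array(uv)/1.4)
    return np.concatenate(o)
s=least_squares(fun,[.611,-.17,.23]);print('hook',s.x,s.fun.round(1))
s=least_squares(fun,[.611,-.17,.23,0]);print('hook z free',s.x,s.fun.round(1))
# canister x,y,yaw,bail angle
ob=[('g1.png',(277/1.4,261/1.4),'k'),('g1.png',(435/1.4,248/1.4),'g'),('g1.png',(277/1.4,184/1.4),'p-'),('g1.png',(287/1.4,320/1.4),'p+'),
('top',(237.3,245),'k'),('top',(253.3,220),'g'),('scene',(255.8,270.5),'k'),('scene',(252.5,252.3),'g')]
def g(p,full=False):
    x,y,w,a=p;c,s=np.cos(w),np.sin(w);Q={'k':[0,0,.071],'g':[-.1*np.cos(a),0,.053+.1*np.sin(a)],'p+':[0,.046,.053],'p-':[0,-.046,.053]}
    W={k:[x+c*q[0]-s*q[1],y+s*q[0]+c*q[1],q[2]] for k,q in Q.items()}
    if full:return W
    return np.concatenate([(pr(f,W[k])-uv) for f,uv,k in ob])
for sw in(0,1):
    s=least_squares(g,[.511,.302,2.6,-.15],loss='soft_l1')
    print(s.x,s.fun.round(1),{k:np.round(v,4) for k,v in g(s.x,True).items()})
    for o in ob:pass
    ob[2]=(ob[2][0],ob[2][1],'p+');ob[3]=(ob[3][0],ob[3][1],'p-')
```

```text
hook [ 0.61374824 -0.16482006  0.24235423] [ 0.9  0.1 -0.   0.8  0.3  0.1 -1.3 -1.2]
hook z free [ 0.61338326 -0.16435223  0.24206716  0.00144867] [ 0.5 -0.1 -0.4  1.1  0.8 -0.  -1.  -1. ]
[ 0.51596359  0.30354848  2.5910505  -0.17472464] [-0.5  0.4 -0.   0.   0.2 -2.3  0.3  0.8 -0.7 -1.5 -0.5 -0.9 -1.3 -1.9
 -1.1 -0.4] {'k': array([0.516 , 0.3035, 0.071 ]), 'g': array([0.5999, 0.252 , 0.0356]), 'p+': array([0.4919, 0.2643, 0.053 ]), 'p-': array([0.54  , 0.3428, 0.053 ])}
[ 0.51593664  0.30351589  2.59978779 -0.15004433] [ -0.5   0.5   0.6  -0.2   7.9  98.   -7.4 -99.4  -0.6  -1.4  -0.7  -1.2
  -1.3  -1.9  -1.4  -1. ] {'k': array([0.5159, 0.3035, 0.071 ]), 'g': array([0.6007, 0.2525, 0.0381]), 'p+': array([0.4922, 0.2641, 0.053 ]), 'p-': array([0.5397, 0.3429, 0.053 ])}
```

```bash
cat >> h.py <<'E'
C=np.array([.516,.3037]);W=2.593;RH=-np.array([np.cos(W),np.sin(W)]);A0=-.17
HX=np.array([np.cos(.2422),np.sin(.2422)]);SEAT=np.array([.6135,-.1646,.291])
def crown(a,r=.1): return np.array([*(C+RH*r*np.cos(a)),.053+r*np.sin(a)])
def tcp(P,o,d=.015): return P+d*o.as_matrix()[:,2]
E
python3 - <<'E'
from h import *
o=ori(RH,np.radians(25)); p=tcp(crown(A0),o); z=o.as_matrix()[:,2]
robot.move_pose(p-.1*z,o.as_quat()); 
print(robot.move_linear(p-.03*z,.1,guard=5)); wcam('g2.png')
print(robot.move_linear(p,.04,guard=4),state()['ee_pos']-p,state()['clock'],state()['wrist_force']); wcam('g3.png')
a,b=cv2.imread('pics/raw_g2.png'),cv2.imread('pics/raw_g3.png')
cv2.imwrite('pics/g23.png',cv2.resize(np.vstack([a[100:400],b[100:400]]),None,fx=1,fy=1))
E
```

```text
False
False [ 2.22135104e-04 -9.76104143e-06  2.62262732e-04] 6.4167 [ 0.24746434 -0.50295367  0.07965451]
```

View pics/g23.png

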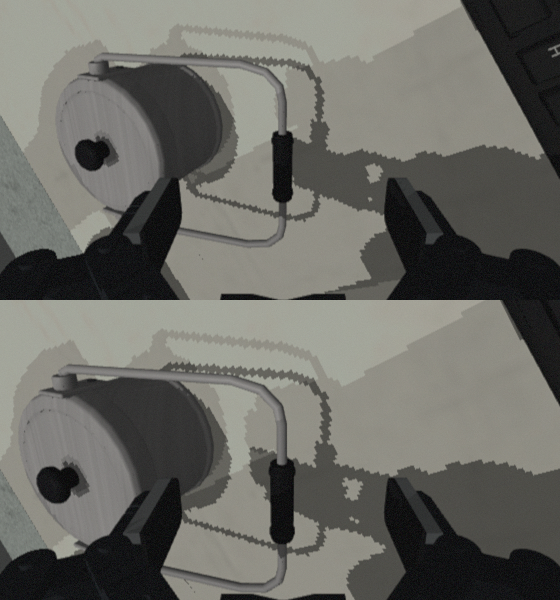

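The sleeve sits centred between the pads (u≈282, v≈303 against a predicted 300.6), and the inner finger clears the canister. I'll close on it and swing the bail up.

Run:
```python
from h import *
eoat.gripper_close(); print('gap',state()['finger_gap'],state()['wrist_force'],state()['wrist_torque'],state()['clock'])
n=12
for i in range(1,n+1):
    a=A0+(np.pi/2-A0)*i/n; o=ori(RH,np.radians(25)*(1-i/n))
    robot.move_linear(tcp(crown(a),o),.06,ori=o.as_quat())
    f=state()['wrist_force']; print(i,f.round(2))
    if np.abs(f).max()>6: print('stop');break
wcam('u1.png');save('top','u2.png');save('scene','u3.png'); print(state()['clock'],state()['ee_pos'])
a=cv2.imread('pics/raw_u1.png');b=cv2.imread('pics/raw_u2.png')[185:285,190:330];c=cv2.imread('pics/raw_u3.png')[190:310,200:340]
r=lambda m,w,h:cv2.resize(m,(w,h),interpolation=cv2.INTER_CUBIC)
cv2.imwrite('pics/u.png',np.hstack([r(a,400,300),np.vstack([r(b,392,280),r(c,392,320)])[:300]]) if 0 else np.hstack([np.vstack([r(a,400,300),r(b,400,300)]),r(c,400,600)*0+np.vstack([r(c,400,343),np.zeros((257,400,3),np.uint8)])]))
```

```text
gap 0.09225688174057506 [-0.47655281  0.41106345  0.62751967] [-0.15825879 -0.06688702  0.07463563] 7.1667
1 [ 0.84  0.06 -0.94]
2 [ 1.46 -0.59  0.33]
3 [ 1.59  0.05 -0.22]
4 [ 1.09 -1.58  0.75]
5 [ 0.64 -1.35  1.66]
6 [ 0.62 -1.14  1.16]
7 [ 0.51 -2.75  1.61]
8 [ 1.01 -1.52  2.26]
9 [ 1.49 -2.67  2.91]
10 [-0.15 -3.42  5.29]
11 [-0.72 -3.32  7.29]
stop
11.55 [0.52834576 0.29611946 0.13714213]
```

View pics/u.png

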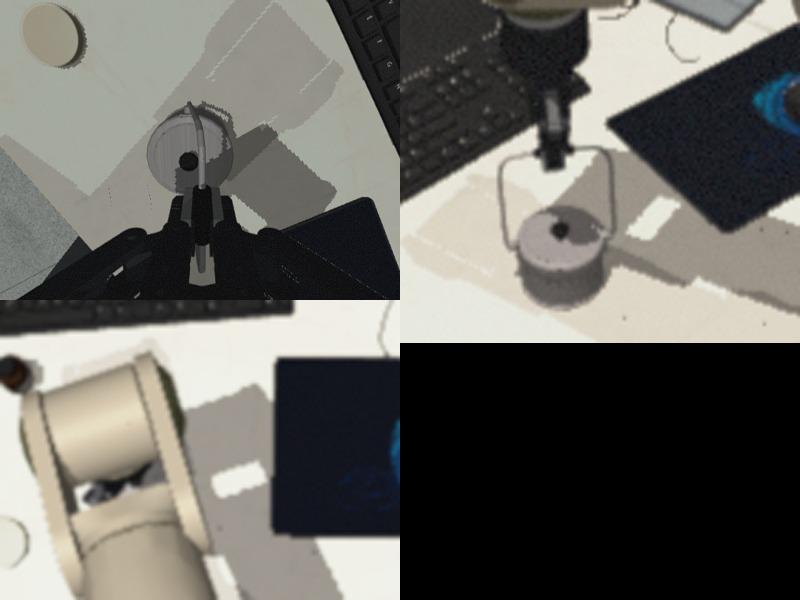

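Run:
```python
from h import *
o=ori(RH)
robot.move_linear(state()['ee_pos']+[0,0,.0015],.02); print(state()['wrist_force'].round(2))
p=tcp(crown(np.pi/2),o)+[0,0,.0015]
robot.move_linear(p,.03,ori=o.as_quat()); robot.sleep(.3); print(state()['wrist_force'].round(2))
for i in range(8):
    if state()['wrist_force'][2]<.3: break
    p=p+[0,0,.0005]; robot.move_linear(p,.02); robot.sleep(.15); print(i,state()['wrist_force'].round(2))
wcam('v1.png');save('scene','v2.png')
print(state()['clock'],state()['ee_pos'],state()['ee_pos']-p)
```

```text
[ 0.12 -0.02 -2.11]
[-0.1   0.26 -5.1 ]
12.8333 [0.51609244 0.30362218 0.13944435] [ 9.24406795e-05 -7.78203747e-05 -5.56451712e-05]
```

Run:
```python
from h import *
for z in(.15,.18,.2): print(z,wpx('h1.png',487/1.4,450/1.4,z),px('top',619/1.4,237/1.4,z))
f=[state()['wrist_force'][2]]
p=state()['ee_pos'].copy()
for dz in(.002,.005,.01,.02): robot.move_linear(p+[0,0,dz],.03); robot.sleep(.15); f.append(state()['wrist_force'][2])
print(np.round(f,2))
robot.move_linear([p[0],p[1],.335],.12); robot.sleep(.3)
w=[]
for i in range(8): robot.sleep(.05); w.append(state()['wrist_force'])
print(np.mean(w,0),np.std(w,0),state()['wrist_torque'],state()['clock'])
wcam('w1.png'); save('scene','w2.png')
a=cv2.imread('pics/raw_v1.png');b=cv2.imread('pics/raw_w1.png');c=cv2.imread('pics/raw_v2.png')[190:310,200:340];d=cv2.imread('pics/raw_w2.png')[130:310,180:390]
r=lambda m:cv2.resize(m,(400,300),interpolation=cv2.INTER_CUBIC)
cv2.imwrite('pics/w.png',np.vstack([np.hstack([r(a),r(b)]),np.hstack([r(c),r(d)])]))
```

```text
0.15 [ 0.72720057 -0.34325526  0.15      ] [ 0.72287589 -0.35047712  0.15      ]
0.18 [ 0.71585051 -0.32330289  0.18      ] [ 0.71538569 -0.33852874  0.18      ]
0.2 [ 0.7082838  -0.31000132  0.2       ] [ 0.71039222 -0.33056315  0.2       ]
[-6.41 -5.86 -5.59 -5.95 -5.61]
[-0.18252295  0.19968253 -5.87649552] [0.61047312 0.41938854 0.30817425] [ 0.04279146 -0.02610194 -0.01727835] 17.05
```

View pics/w.png

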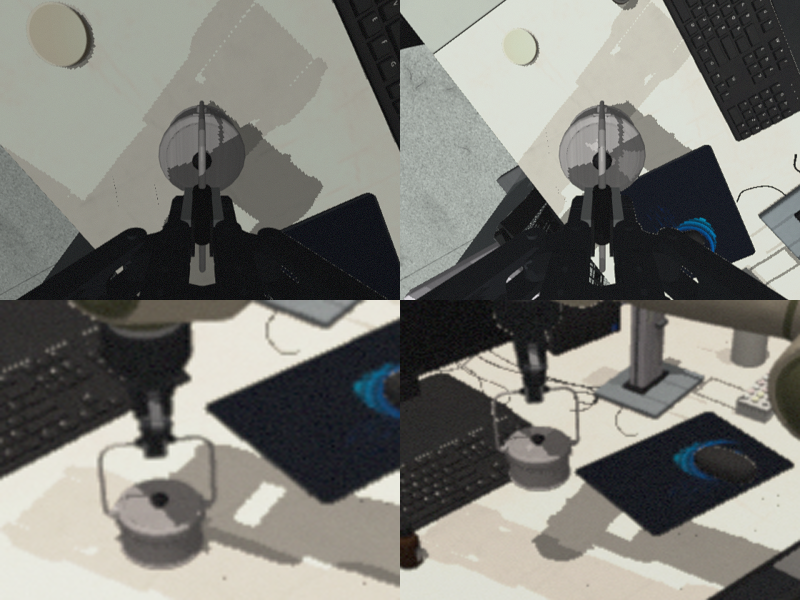

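The canister hangs level from an upright bail, weighing about 6.1 N, so I expect the hook to travel about 57 mm. Next I'll carry it to the front of the hook and thread the prongs through the bail.

Run:
```python
from h import *
o=ori(HX).as_quat(); P=SEAT+[0,0,.036-.015]
pre=P-.16*np.array([*HX,0])
c=state()['joint_pos']; q=robot.inverse_kinematics(pre,o); print(q)
robot.move_pose(pre,o); robot.sleep(.5); print(state()['clock'],state()['wrist_force'].round(2))
mid=P-.06*np.array([*HX,0])
robot.move_linear(mid,.07,guard=6); robot.sleep(.2); wcam('x1.png'); save('scene','x2.png')
print(state()['clock'],state()['ee_pos']-mid,state()['wrist_force'].round(2))
a=cv2.imread('pics/raw_x1.png');d=cv2.imread('pics/raw_x2.png')[60:220,260:420]
cv2.imwrite('pics/x.png',np.hstack([cv2.resize(a,(560,420))[:, 60:460],cv2.resize(d,(400,420),interpolation=cv2.INTER_CUBIC)]))
```

```text
[-6.51243603e-01  2.13546585e-01  1.41766824e+00 -4.44089210e-16
  1.51037783e+00 -8.93443603e-01]
19.5 [ 0.05 -0.66 -4.94]
21.375 [-1.34667067e-04 -8.17553590e-05  4.80024465e-05] [-0.37 -0.   -5.82]
```

View pics/x.png

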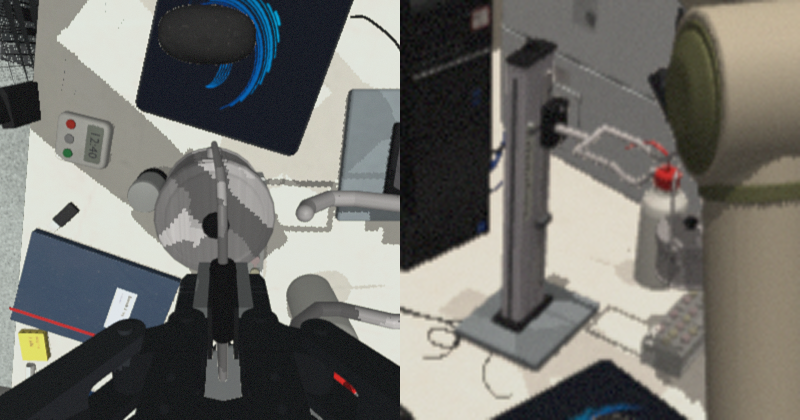

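Run:
```python
from h import *
H=np.array([*HX,0]);Y=np.array([-HX[1],HX[0],0])
for s in(1,-1): print(s,wproj('x1.png',SEAT-.023*H+s*.032*Y+[0,0,.018]))
a=cv2.imread('pics/raw_x1.png')
# where should wire at y=+32 (bare wire) and corner appear for a crown 13/15/17 mm behind TCP
st=state();z0=st['ee_pos'];
for d in(.011,.015,.019): print(d,[wproj('x1.png',z0+[0,0,d]+t*Y).round(0) for t in(.018,.034,.05)])
e=a[120:420,200:440]
P=SEAT+[0,0,.021]
robot.move_linear(P-.03*H,.07,guard=6); wcam('x3.png'); robot.move_linear(P,.05,guard=6); robot.sleep(.2); wcam('x4.png')
print(state()['clock'],state()['ee_pos']-P,state()['wrist_force'].round(2))
for s in(1,-1): print(s,wproj('x4.png',SEAT-.023*H+s*.032*Y+[0,0,.018]),wproj('x4.png',SEAT+s*.032*Y))
r=lambda f:cv2.resize(cv2.imread('pics/raw_'+f)[130:420,190:430],(400,483),interpolation=cv2.INTER_CUBIC)
cv2.imwrite('pics/x34.png',np.hstack([r('x1.png'),r('x4.png')]))
```

```text
1 [366.85798141 213.55075584]
-1 [357.00023554 336.68223488]
0.011 [array([281., 258.]), array([281., 221.]), array([281., 181.])]
0.015 [array([281., 262.]), array([281., 225.]), array([281., 184.])]
0.019 [array([281., 267.]), array([281., 229.]), array([281., 187.])]
23.0 [-0.00038081 -0.00019249  0.00011781] [-1.6  -0.65 -5.48]
1 [228.55604379 213.62121091] [281.88141209 201.03400067]
-1 [234.92544531 336.82314579] [281.98929475 314.6468961 ]
```

View pics/x34.png

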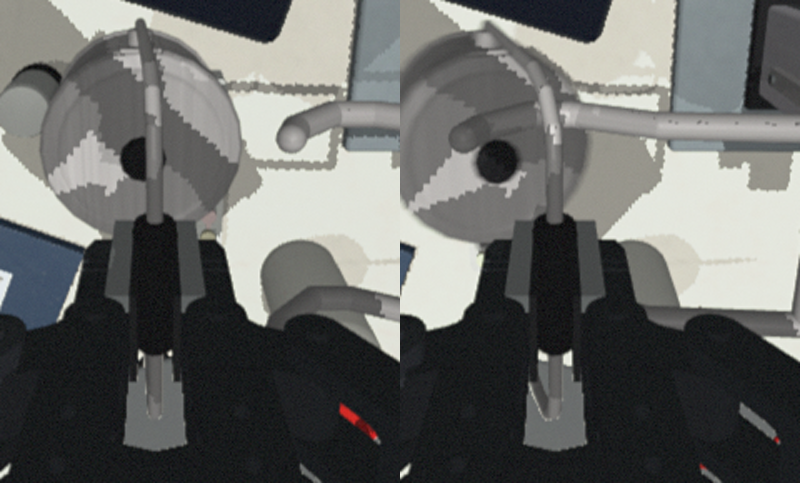

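The canister looks swung back in the right-hand view. I'll check whether that is only a transient swing.

Run:
```python
from h import *
def knob(f):
    g=cv2.imread('pics/raw_'+f,0)[130:250,190:340]; m=(g<38).astype(np.uint8); n,l,s,c=cv2.connectedComponentsWithStats(m)
    return [(s[i,4],(c[i]+[190,130]).round(0)) for i in range(1,n) if 150<s[i,4]<900]
for f in('x1.png','x3.png','x4.png'): print(f,knob(f))
for i in range(10):
    f=f'k{i}.png'; wcam(f); print(knob(f),state()['wrist_force'].round(2)); robot.sleep(.12)
print(state()['clock'])
```

```text
x1.png [(np.int32(754), array([317., 137.])), (np.int32(281), array([271., 225.]))]
x3.png [(np.int32(421), array([305., 227.]))]
x4.png [(np.int32(410), array([249., 226.]))]
[(np.int32(430), array([242., 228.]))] [-1.87 -0.4  -5.43]
[(np.int32(314), array([270., 225.]))] [ 1.05 -0.55 -6.24]
[(np.int32(486), array([321., 227.]))] [ 1.17  1.02 -5.75]
[(np.int32(406), array([303., 225.]))] [-0.3  -1.17 -5.79]
[(np.int32(433), array([250., 226.]))] [-1.52 -0.71 -6.69]
[(np.int32(404), array([255., 226.]))] [-0.63 -0.29 -6.32]
[(np.int32(433), array([308., 226.]))] [ 1.78  0.02 -4.84]
[(np.int32(449), array([316., 227.]))] [-0.    0.   -5.64]
[(np.int32(402), array([265., 225.]))] [-0.94 -0.88 -5.19]
[(np.int32(423), array([246., 227.]))] [-2.21 -0.4  -5.23]
24.6667
```

It is a lightly damped pendulum swing, so I'll damp it actively with small moves timed to the swing peaks.

```bash
cat >> h.py <<'E'
def knobu():
    im=viewer.camera('wrist')[130:250,190:380]; m=(im.max(2)<40).astype(np.uint8); n,l,s,c=cv2.connectedComponentsWithStats(m)
    k=[c[i] for i in range(1,n) if 200<s[i,4]<900 and abs(c[i][1]-96)<12]
    return k[0][0]+190 if len(k)==1 else np.nan
def swing(T=1.1,w=None,step=.03):
    from scipy.optimize import least_squares
    t=[];u=[];t0=state()['clock']
    while state()['clock']-t0<T:
        t.append(state()['clock']);u.append(knobu());robot.sleep(step)
    t=np.array(t);u=np.array(u);k=np.isfinite(u);t,u=t[k],u[k]
    def fit(w):
        M=np.c_[np.cos(w*t),np.sin(w*t),np.ones_like(t)];x=np.linalg.lstsq(M,u,rcond=None)[0];return x,np.std(M@x-u)
    if w is None: ws=np.arange(6,10,.02); w=min(ws,key=lambda w:fit(w)[1])
    x,e=fit(w); return w,np.hypot(x[0],x[1]),np.arctan2(x[1],x[0]),x[2],e,k.sum()   # u=u0+A cos(wt-phi)
def kick(P,w,A,phi,n=4,dmax=.012,T=.2):
    H=np.array([*HX,0]);L=9.81/w**2; eq=A/130*L; d=min(dmax,eq/n); off=0
    for i in range(n):
        now=state()['clock'];k=np.ceil((w*(now+T/2+.02)-phi)/np.pi); tm=(k*np.pi+phi)/w
        robot.sleep(tm-T/2-now); s=1 if k%2==0 else -1
        if off*s>0: continue
        off+=s*d; c=state()['clock']; robot.move_linear(P+off*H,d/T); T2=state()['clock']-c
    print('d',d,'dur',T2,'off',off); return P+off*H
E
python3 - <<'E'
from h import *
P=state()['ee_pos'].copy(); w,*r=swing(); print(w,r,state()['clock'])
P=kick(P,w,r[0],r[1],n=4); print(state()['clock'])
print(swing(.9,w),state()['clock'])
E
```

```text
8.679999999999943 [np.float64(39.124274808936214), np.float64(1.8110136651716988), np.float64(282.4267034921589), np.float64(1.3504087645070681), np.int64(13)] 25.8333
d 0.009796535444432283 dur 0.34999999999999787 off -0.009796535444432283
28.325
(np.float64(8.679999999999943), np.float64(12.09306327077622), np.float64(1.0327040030085506), np.float64(282.8818916369262), np.float64(0.8602601532291381), np.int64(7)) 29.2417
```

Run:
```python
from h import *
P=state()['ee_pos'].copy(); w,A,phi,*_=swing(.75); print(w,A,phi,state()['clock'])
kick(P,8.68 if abs(w-8.68)>.5 else w,A,phi,n=2,T=.27)
print(swing(.75,8.68),state()['clock'],((state()['ee_pos']-SEAT)[:2]@HX))
```

```text
9.29999999999993 11.712362367842601 0.5329685241791019 29.9917
d 0.005865441526261641 dur 0.4167000000000023 off 0.005865441526261641
(8.68, np.float64(0.0), np.float64(0.0), np.float64(0.0), np.float64(nan), np.int64(0)) 31.8 -0.003954829627188476
  ret = _var(a, axis=axis, dtype=dtype, out=out, ddof=ddof,
  arrmean = um.true_divide(arrmean, div, out=arrmean,
  ret = ret.dtype.type(ret / rcount)
```

```bash
cat >> h.py <<'E'
def favg(n=10):
    f=[]
    for i in range(n): robot.sleep(.03); f.append(state()['wrist_force'])
    return np.mean(f,0)
def knobu():
    im=viewer.camera('wrist')[210:243,230:335].max(2); v,u=np.nonzero(im<40); return u.mean()+230 if len(u)>150 else np.nan
E
python3 - <<'E'
from h import *
P=SEAT+[0,0,.021]
robot.move_linear(P,.01); print(swing(.75,8.68,.02))
print('hang',favg())
for dz in(.03,.036,.042,.05):
    robot.move_linear(P-[0,0,dz],.022,guard=9); print(dz,favg(6).round(2),state()['wrist_torque'].round(2))
wcam('y1.png'); save('top','y2.png'); print(state()['clock'])
a=cv2.imread('pics/raw_y1.png');b=cv2.imread('pics/raw_y2.png')[100:240,330:470]
cv2.imwrite('pics/y.png',np.hstack([cv2.resize(a[60:400,190:430],(400,567),interpolation=cv2.INTER_CUBIC),cv2.resize(b,(400,567))]))
E
```

```text
(8.68, np.float64(7.838016036025545), np.float64(-2.272413467454194), np.float64(283.2016369159869), np.float64(0.2257541622625761), np.int64(12))
hang [ 0.1524085  -0.13396058 -5.6203217 ]
0.03 [-0.52  0.07 -5.64] [ 0.03 -0.01  0.02]
0.036 [-0.43 -0.22 -4.86] [ 0.02 -0.02  0.03]
0.042 [ 0.02 -0.09 -4.51] [ 0.    0.   -0.01]
0.05 [ 0.02  0.31 -4.25] [ 0.05  0.   -0.03]
37.2583
```

View pics/y.png

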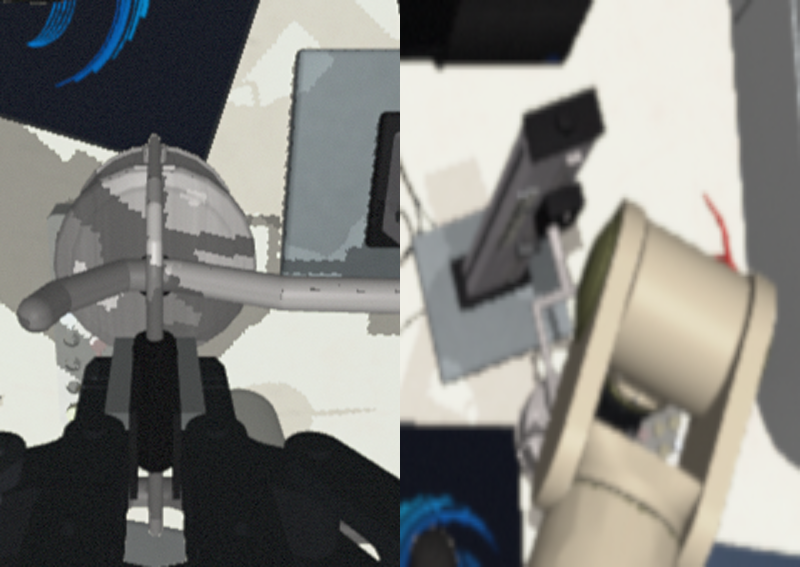

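The wire is seated in the notches. I'll lower on until the scale carries the full load.

Run:
```python
from h import *
P=SEAT+[0,0,.021]
for dz in(.07,.084,.087,.09,.092,.094,.096,.098):
    robot.move_linear(P-[0,0,dz],.022,guard=9); f=favg(12); print(dz,f.round(2))
    if f[2]>.2: break
print(swing(.6,8.68,.02),state()['clock'],state()['ee_pos'])
```

```text
0.07 [ 0.24 -0.06 -1.99]
0.084 [ 0.26  0.04 -0.62]
0.087 [0.22 0.1  0.07]
0.09 [ 0.54 -0.03  0.14]
0.092 [0.43 0.12 0.28]
(8.68, np.float64(0.0), np.float64(0.0), np.float64(0.0), np.float64(nan), np.int64(0)) 42.5167 [ 0.61350439 -0.1645925   0.21999936]
  ret = _var(a, axis=axis, dtype=dtype, out=out, ddof=ddof,
  arrmean = um.true_divide(arrmean, div, out=arrmean,
  ret = ret.dtype.type(ret / rcount)
```

Run:
```python
from h import *
b=favg(15);print('before',b.round(2))
eoat.open_gripper(); print('open',state()['finger_gap'],favg(10).round(2),state()['clock'])
wcam('z1.png')
p=state()['ee_pos'].copy()
print(robot.move_linear(p+[0,0,.03],.04,guard=4),robot.move_linear(p+[0,0,.17],.1,guard=5),state()['wrist_force'].round(2))
wcam('z2.png')
robot.move_pose([.45,-.05,.42],ori(HX).as_quat()); robot.sleep(.3)
for i in range(2): save('scene',f'z3{i}.png'); robot.sleep(.2)
print(state()['clock'])
d=cv2.absdiff(cv2.imread('pics/raw_z30.png'),cv2.imread('pics/raw_z31.png'))[80:260,260:430];print(d.max(),(d>25).sum())
r=lambda m,w,h:cv2.resize(m,(w,h),interpolation=cv2.INTER_CUBIC)
cv2.imwrite('pics/z.png',np.hstack([np.vstack([r(cv2.imread('pics/raw_z1.png'),400,300),r(cv2.imread('pics/raw_z2.png'),400,300)]),r(cv2.imread('pics/raw_z31.png')[60:240,300:420],400,600)]))
```

```text
before [ 0.63 -0.01  0.36]
open 0.9954059784216088 [-0.11 -0.09  0.04] 44.0833
False False [0.84 0.89 0.36]
48.2583
63 102
```

View pics/z.png

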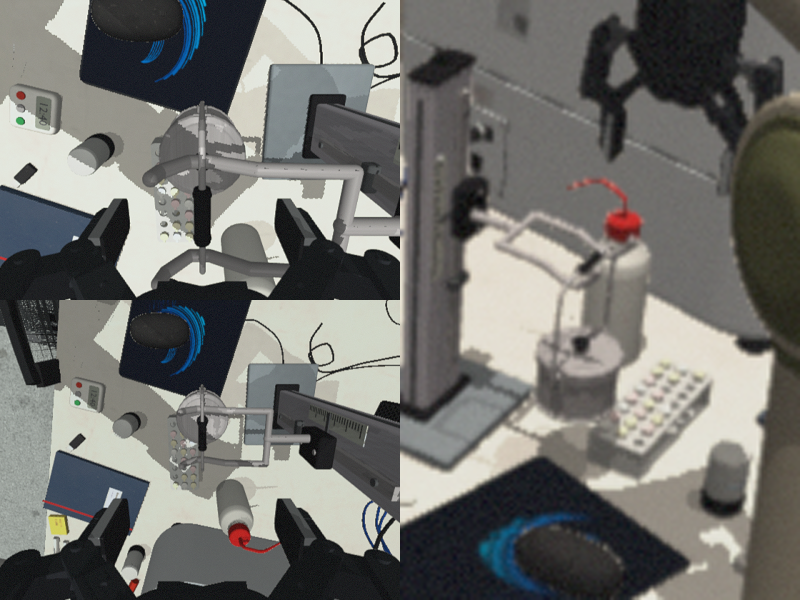

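The canister hangs from both notches, its sleeve between the prongs. I'll check for leftover swing before handing in.

Run:
```python
from h import *
def chk(n=7):
    fs=[]
    for i in range(n): fs.append(cv2.cvtColor(viewer.camera('scene'),cv2.COLOR_RGB2GRAY)[155:190,335:375].astype(np.float32)); robot.sleep(.08)
    w=cv2.createHanningWindow((40,35),cv2.CV_32F)
    return np.array([cv2.phaseCorrelate(fs[0],f,w)[0] for f in fs[1:]]).round(2)
a=chk();print(a.tolist(),state()['clock'])
while np.ptp(a,axis=0).max()>.15 and state()['clock']<62: robot.sleep(2.); a=chk(); print(np.ptp(a,axis=0),state()['clock'])
```

```text
[[-0.09, -0.01], [-0.05, -0.02], [-0.08, -0.03], [-0.15, -0.03], [-0.05, -0.0], [-0.05, -0.02]] 49.1917
```

Any remaining motion is under 0.15 px, so it is still. Handing in.

```bash
python3 -c "
from h import *
order.close_job(); print(state()['clock'])"
```

```text
the job is handed in; nothing more can be done
the job is handed in; nothing more can be done
```

The larger canister is hanging by its bail wire in both of the scale's notches, with the black sleeve between the prongs, and I've handed the job in. The last clock reading before hand-in was 49.2 s of the 70 s allowed.

**Raising the bail:** I gripped the sleeve with the gripper tilted 25° and swung the bail upright. Near the top I pressed down on it with about 7 N, so I lifted 1.5 mm to relieve that. In the scene picture the lid knob had not moved.

**Carrying:** The move to the hook set the canister swinging about 0.3 rad. I damped it to about 0.06 rad with small timed moves before lowering it.

**Loading the scale:** I lowered it at about 22 mm/s on average. The hook moved about 56 mm, well short of the 100 mm limit, and took a load of roughly 6 N. Just before I let go, the wrist read +0.36 N. The sensor had read about +0.4 N with nothing held, so the hand's share of the weight was close to zero.

**Final checks:**
- **Released:** the gripper had backed well clear of the canister and scale.
- **Still:** the canister moved less than 0.15 px over about 0.8 s.
- **Bystanders:** those in the last pictures looked undisturbed. I did not measure their positions, and not all of them were in view.
- **Hook speed and jump on release:** I could not measure either directly. I relied on the slow lowering and the force readings.

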